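# Find the full screw canister by weight and stand it in the flap well

## Robot

A 7-joint arm with a two-finger parallel gripper is mounted at the origin on the work surface. World frame = base frame: x ahead of the robot, y to its left, z up, the work surface at z = 0. Lengths are in m, angles in degrees, forces in N, time in s.
With the tool pointing down it reaches from about 0.425 to 0.875 m from the base axis. Payload 4.7 kg.
Tool frame: the origin (TCP) lies between the finger pads; the fingertips stand 11 mm ahead of it and the grasp point (between the pads) lies 8 mm behind it (env.tcp_to_tips is the distance from the TCP to the fingertips, in m); z points along the fingers, y is the line along which they close (so a half turn about z gives the same grasp; the last joint's range is limited). The gripper opens to 87 mm and grips with 3 to 60 N. Pads are 19 mm wide; open, the fingers measure 117 mm over their backs; the gripper's body (75 mm by 190 mm) begins 51 mm behind the grasp point.
Start: joints at [-75.567, 18.392, -4.016, 83.108, 1.295, 78.541, -3.26], TCP at [0.153, 0.632, 0.199] pointing down, gripper open.
Joint ranges: [-163.93, 163.93], [-17.29, 119.83], [-79.2, 71.16], [3.27, 140.29], [-89.18, 269.18], [5.43, 117.66], [-154.24, 154.24]. Speed limits (degrees/s): [147.25, 147.25, 180, 180, 180, 180, 180].

## Interface

Orientations are given as [roll, pitch, yaw] about the fixed x, y, z axes, in that order (R = Rz(yaw) Ry(pitch) Rx(roll)).
In Python, from cell import env, viewer gives the robot as it stands.
- The arm moves only by the tool step_arm, never from a script. Its arguments are lists of equal length, an entry for each row: "delta_pos": the shift along the tool's x, y, z in units of 0.2 m (1.0 is 0.2 m), a list of three; "rot": the turn, a rotation vector about the tool's x, y, z in units of 1.5 rad (1.0 is 1.5 rad), a list of three; "gripper": the gripper command: -1 is shut, 1 is fully open, values between are in proportion. A call has 1 to 20 rows; each row is the pose to reach, as a shift and turn from the pose commanded when the call began, along the tool's axes at that moment; what a row does not reach only later rows make up. A row lasts 1/8 s, in which the tool goes at most 62.5 mm and 10.7 degrees, less where a joint would pass 70% of its speed; a pose out of reach is approached as far as the arm can. A call with a number of a shift or a turn outside -1 to 1 is refused whole. A call with a gripper value outside its range is refused whole. The fingers move at their own pace and stop on an object; "squeeze" is the grip in N (left out, the last holds). Time passes only in rows, so rows that repeat a pose let the fingers close. It gives the time, the measured TCP pose, the force, the opening and the grip force at its end, in the units of the state.
- env.get_obs(): the state, without advancing time (a new reading comes with each control period).
- viewer.read_camera(name): name is "scene" or "side" or "wrist"; returns a dict with "img" (400x640x3 uint8, red, green, blue), "fx", "fy", "cx", "cy" (pixels), "pose" (4x4, takes a point from camera to world coordinates). Camera axes: x right, y down, z forward; pixel columns grow to the right and rows downward; lengths in m; the calibration is good to about 2 mm. A picture is of the moment at which its call begins. There is no depth.
- env.sign_off(): hands the job in; it is judged then, once.
The state is a dict: "time_s": time; "qpos": joint angles; "joint_velocities": joint speeds; "effort": joint torques, N m; "tool_pos": TCP position; "tool_rot": TCP orientation; "force": force on the tool from outside, world axes, zero at the start; "wrist_torque": the same for the moment, N m; "grip_width": finger opening in m; "grasp_force": force on a finger pad.
Only numpy, scipy, OpenCV 4.12 (cv2) and the standard library are available. Lean on these libraries where they do the work, as an engineer would, in place of code of your own. Each camera call takes 0.05 s, during which the arm holds its last target. There are 200 camera calls.

## Task

One of the three identical closed canisters on the ledge is full of screws and the other two are empty: lift them to feel which is the heavy one, then stand that one upright in the screw well, pressing it down past the spring flap until it rests on the bottom, without letting it drop in. Leave the two empty ones standing upright on the ledge outside the well, knock nothing over, and leave the other things where they lie.

Things in the scene. Friction and masses are not known exactly. Their poses are not given: they have to be found in the camera images.
- canister_a: closed square canister 44 x 44 mm, 125 mm tall, white with a 10 mm black lid (fixed on, flush), standing on the ledge; origin at the centre of its underside, z up, x and y square to its sides. One of three alike: two are empty, about 0.10 kg each, one is full of screws, about 0.55 kg (to within 20 percent); any may be the full one. Rigid, can be gripped firmly by its sides
- canister_b: closed square canister 44 x 44 mm, 125 mm tall, white with a 10 mm black lid (fixed on, flush), standing on the ledge; origin at the centre of its underside, z up, x and y square to its sides. One of three alike: two are empty, about 0.10 kg each, one is full of screws, about 0.55 kg (to within 20 percent); any may be the full one. Rigid, can be gripped firmly by its sides
- canister_c: closed square canister 44 x 44 mm, 125 mm tall, white with a 10 mm black lid (fixed on, flush), standing on the ledge; origin at the centre of its underside, z up, x and y square to its sides. One of three alike: two are empty, about 0.10 kg each, one is full of screws, about 0.55 kg (to within 20 percent); any may be the full one. Rigid, can be gripped firmly by its sides
- well: fixed grey box-shaped screw well, 84 mm (its x) by 76 mm (its y) outside, 85 mm tall, walls 6 mm, inside 72 x 64 mm, with a 100 x 92 mm skirt 3 mm thick round its foot (looks only); origin at the centre of its underside, z up. Its mouth is closed by the flap; a canister standing in it sticks out 46 mm above the rim
- well_floor: the well's inner floor, a fixed plate 72 x 64 x 6 mm, seen only when the flap is down; origin at the centre of its underside, on the ledge (same place and axes as the well's); its upper face is 6 mm above the ledge
- flap (a joint): black flap 66 x 58 x 4 mm in the well's mouth, top 2 mm below the rim, hinged at the inside of the well's +x wall; 0 rad shut (level), grows to 1.5 as its free end is pushed down. A spring shuts it (0.025 to 0.04 N m): pushing a canister past takes up to about 3 N, then the flap leans on its +x side at 1.1 to 1.45 rad. Best entry: sides square to the well, centre 0 to 10 mm to -x of the well's
- phone_case: cracked navy phone case, open shallow tray 148 x 74 x 10 mm, lying on its back; bystander; origin at the centre of its underside
- pry_tool: small orange triangular pry pick, about 40 mm wide, 5 mm thick; bystander; origin at the centre of its underside
- glass_panel: smoky glass rear panel, 70 x 145 x 4 mm, lying flat; fragile bystander; origin at the centre of its underside
- driver: screwdriver 160 mm long, lying on the ledge; bystander
- dish: small steel bowl, 60 mm across, 22 mm tall; bystander; origin at the centre of its underside
- tape_roll: cardboard tape ring, 64 mm across, 18 mm tall, lying flat; bystander; origin at the centre of its underside
- screw_mat: fixed magnetic steel mat, 130 x 200 x 3 mm, with tiny screws on it; bystander; origin at the centre of its underside
Things that resemble listed ones, but are neither listed nor needed, are in the scene too. There is more than one size of the well; the job needs the smaller.

How it is judged:
By the outcome, as a careful person would: the job done as asked, in the order asked, and still so for the second after the job is handed in, with the robot touching nothing.
It also fails if it takes over 61 s, if anything falls off the work surface, if the arm or the gripper's body presses on something with over 40 N, if the wrist force passes 120 N, or if a joint passes its speed limit or range.

## Working session

There is one attempt and no reset: what is moved stays moved. The work goes in short steps, Python scripts to look and compute and a tool call to move; the robot and the scene stay as the last step left them, time stands still between calls to the robot, and variables do not carry over. Pictures are saved under pics/ and viewed, at most 10 in all, crops included, and the job is handed in when it is done.

Besides the shell and the picture viewer there is one more tool, called after "Call:" as name(argument=value, ...) on one line, values as JSON. step_arm: Moves the arm, as the interface text tells. Shifts and turns lie within -1 to 1; 1 stands for 0.2 m of shift or 1.5 rad of turn. Its arguments: {"type":"object","properties":{"delta_pos":{"type":"array"},"rot":{"type":"array"},"gripper":{"type":"array"},"squeeze":{"type":"number"}},"required":["delta_pos","rot","gripper"]}

```bash
mkdir -p pics; ls
cat > h.py <<'E'
from cell import env, viewer
import numpy as np, cv2, pickle
def snap(n,f):
    d=viewer.read_camera(n); cv2.imwrite(f'pics/{f}.png',d['img'][:,:,::-1]); pickle.dump(d,open(f'pics/{f}.pkl','wb')); return d
def ld(f): return pickle.load(open(f'pics/{f}.pkl','rb'))
def ray(d,u,v,z):
    P=np.array(d['pose']); r=P[:3,:3]@[(u-d['cx'])/d['fx'],(v-d['cy'])/d['fy'],1]; o=P[:3,3]
    return o+r*(z-o[2])/r[2]
def proj(d,p):
    P=np.array(d['pose']); c=P[:3,:3].T@(np.array(p)-P[:3,3]); return np.array([d['fx']*c[0]/c[2]+d['cx'],d['fy']*c[1]/c[2]+d['cy']])
E
python3 - <<'E'
from h import *
for n in ['scene','side']:
    d=snap(n,n+'0'); print(n,d['fx'],np.round(d['pose'],3).tolist())
a=ld('scene0')['img']
o=env.get_obs(); print(o)
E
```

```text
pics
scene 414.291035261604 [[-0.632, 0.641, -0.436, 0.992], [0.775, 0.529, -0.345, 0.32], [0.009, -0.556, -0.831, 0.914], [0.0, 0.0, 0.0, 1.0]]
side 489.2457666305319 [[0.854, -0.283, 0.437, -0.022], [-0.52, -0.439, 0.733, -0.997], [-0.016, -0.853, -0.522, 0.804], [0.0, 0.0, 0.0, 1.0]]
{'time_s': 0.1, 'qpos': array([-75.5655972 ,  18.43418043,  -4.01575285,  83.16725766,
         1.29373325,  78.54115892,  -3.25960001]), 'joint_velocities': array([-0.09924717, -0.07202969, -0.08589793, -0.21736092, -0.14927517,
       -0.01292947, -0.02640257]), 'effort': array([-2.48056886e-04, -4.92571199e+01, -4.05862620e-01, -3.13401496e+01,
       -6.42639189e-02,  3.94509814e-02,  6.71712269e-05]), 'tool_pos': array([0.15304905, 0.63117614, 0.19758384]), 'tool_rot': array([-1.79902565e+02,  4.14361991e-03,  1.66375538e+02]), 'force': array([-1.00612778,  0.56797099, -0.44247371]), 'wrist_torque': array([ 0.01357654, -0.0508807 ,  0.00748894]), 'grasp_force': 0.0, 'grip_width': 0.0872647980878494}
```

View pics/scene0.png

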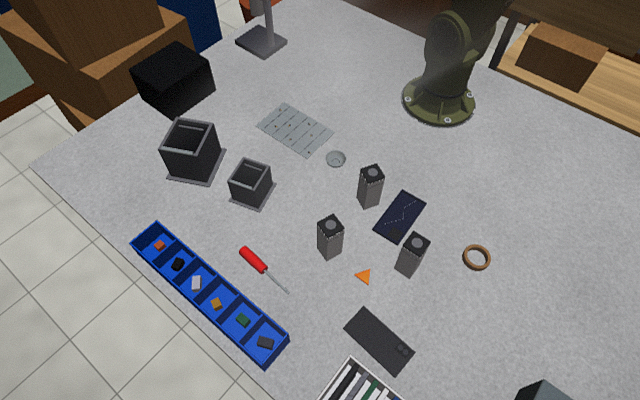

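View pics/side0.png

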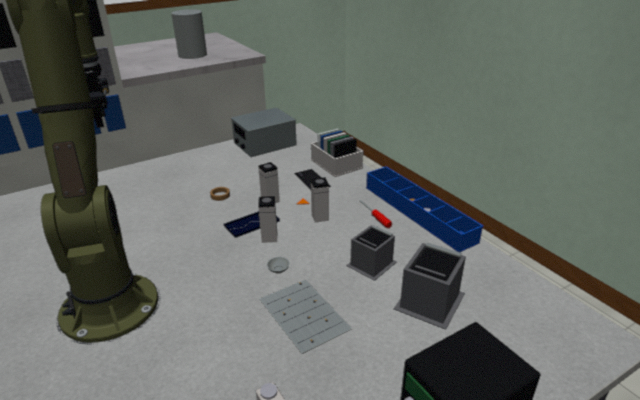

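The scene view shows two wells: the big one at (191,150) and the small one at (251,183), which fits because the job needs the smaller. The canisters are at (371,186), (330,237) and (412,254). I'll confirm with an enlarged crop from each camera.

Run:
```python
import cv2
a=cv2.imread('pics/scene0.png')[145:285,222:436]; a=cv2.convertScaleAbs(a,alpha=1.5,beta=20)
b=cv2.imread('pics/side0.png')[150:285,240:410];b=cv2.convertScaleAbs(b,alpha=1.5,beta=20)
def grid(im,x0,y0,s):
    im=cv2.resize(im,None,fx=s,fy=s,interpolation=cv2.INTER_CUBIC)
    for x in range((x0//20+1)*20,x0+im.shape[1]//s,20): cv2.line(im,((x-x0)*s,0),((x-x0)*s,8),(0,0,255),1);cv2.putText(im,str(x),((x-x0)*s,18),0,.4,(0,0,255),1)
    for y in range((y0//20+1)*20,y0+int(im.shape[0]/s),20): cv2.line(im,(0,(y-y0)*s),(8,(y-y0)*s),(0,0,255),1);cv2.putText(im,str(y),(9,(y-y0)*s+4),0,.4,(0,0,255),1)
    return im
cv2.imwrite('pics/c1.png',grid(a[:, :200],222,145,4)); cv2.imwrite('pics/c2.png',grid(b,240,150,4))
```

```text
(no output)
```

View pics/c1.png

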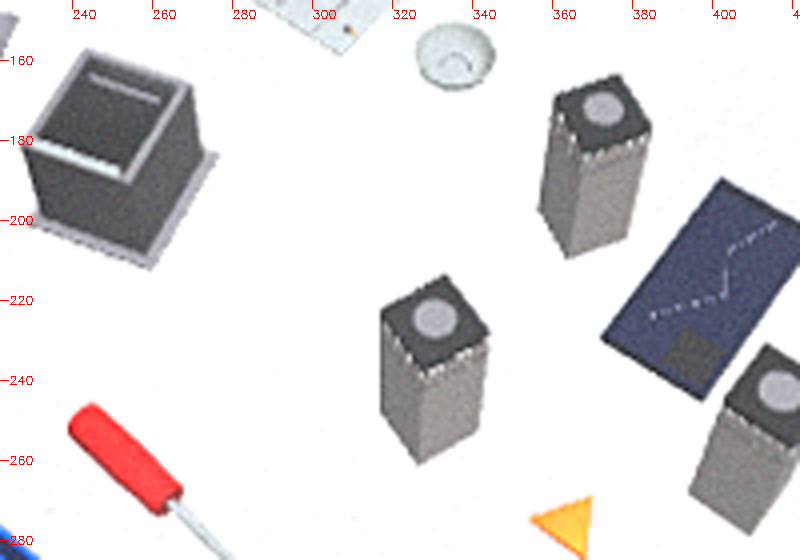

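View pics/c2.png

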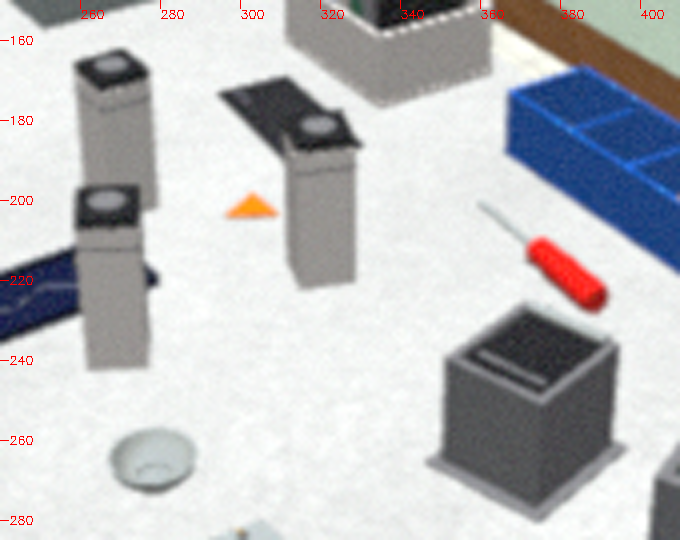

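The crops show the small well with its stripe-marked flap shut. Three canister lids show clearly, at scene discs (373,172), (331,224) and (418,242). Next I'll triangulate.

```bash
cat > m.py <<'E'
from h import *
from scipy.optimize import least_squares
S=ld('scene0');T=ld('side0')
def show(n,pts,z,d):
    P=np.array([ray(d,u,v,z)[:2] for u,v in pts]); print(n,np.round(P*1000).tolist())
    for i in range(len(P)):
        e=P[(i+1)%len(P)]-P[i]; print('  len %.1f ang %.1f'%(np.hypot(*e)*1000,np.degrees(np.arctan2(e[1],e[0]))))
    print('  c',np.round(P.mean(0)*1000,1))
show('wellS',[(243.75,157.5),(270,166),(253.75,190.25),(228,180.25)],.085,S)
show('wellT',[(372.5,226.25),(394.5,236.25),(375.25,250),(351.25,238.75)],.085,T)
show('stripeS',[(245,163.5),(261,170)],.083,S)
show('c1',[(360.75,170),(376.5,163.75),(385,176.75),(368.5,184.5)],.125,S)
show('c2',[(317.25,222.25),(333.5,214),(344.5,228),(329.5,238.75)],.125,S)
show('c3',[(414,231),(403.75,245)],.125,S)
for n,a,b in [('1',(373,172.5),(266.75,200.25)),('2',(330.75,224.5),(319.75,181)),('3',(417.75,242.5),(268.25,166))]:
    print(n,np.round(ray(S,*a,.125)*1000),np.round(ray(T,*b,.125)*1000))
o=env.get_obs(); 
from scipy.spatial.transform import Rotation as R
print(R.from_euler('xyz',o['tool_rot'],degrees=True).as_matrix().round(3))
def fit(n,top,bot,x0):
    # top: corners idx->px ; order corner k angle 45+90k
    def f(p):
        r=[]
        for L,z in ((top,.125),(bot,0)):
            for k,px in L.items():
                a=p[2]+np.pi/4+k*np.pi/2; r+=list(proj(S,[p[0]+.0311*np.cos(a),p[1]+.0311*np.sin(a),z])-px)
        return r
    best=min((least_squares(f,[*x0,t]) for t in np.radians(np.arange(0,360,30))),key=lambda s:s.cost)
    print(n,best.x[:2].round(4),np.degrees(best.x[2])%90,'rms',np.sqrt(np.mean(best.fun**2)))
fit('1',{0:(360.75,170),1:(368.5,184.5),2:(385,176.75),3:(376.5,163.75)},{0:(356.5,197.5),1:(364.5,209.5),2:(378.25,204)},ray(S,373,172.5,.125)[:2])
fit('1r',{0:(360.75,170),3:(368.5,184.5),2:(385,176.75),1:(376.5,163.75)},{0:(356.5,197.5),3:(364.5,209.5),2:(378.25,204)},ray(S,373,172.5,.125)[:2])
fit('2',{0:(317.25,222.25),1:(329.5,238.75),2:(344.5,228),3:(333.5,214)},{0:(317.25,245),1:(327,260.75),2:(341.5,252.5)},ray(S,331,224.5,.125)[:2])
fit('2r',{0:(317.25,222.25),3:(329.5,238.75),2:(344.5,228),1:(333.5,214)},{0:(317.25,245),3:(327,260.75),2:(341.5,252.5)},ray(S,331,224.5,.125)[:2])
fit('3',{0:(403.75,245),3:(414,231)},{0:(394.5,267.5),1:(409.75,278.5)},ray(S,418,242.5,.125)[:2])
fit('3r',{0:(403.75,245),1:(414,231)},{0:(394.5,267.5),3:(409.75,278.5)},ray(S,418,242.5,.125)[:2])
E
python3 m.py
```

```text
wellS [[592.0, -247.0], [569.0, -176.0], [648.0, -156.0], [667.0, -226.0]]
  len 73.9 ang 107.8
  len 81.9 ang 14.3
  len 72.1 ang -74.9
  len 78.4 ang -164.4
  c [ 619.  -201.1]
wellT [[649.0, -162.0], [668.0, -228.0], [592.0, -248.0], [570.0, -178.0]]
  len 69.1 ang -73.6
  len 78.9 ang -165.2
  len 73.6 ang 107.6
  len 80.6 ang 11.6
  c [ 619.9 -203.8]
stripeS [[602.0, -232.0], [592.0, -186.0]]
  len 46.8 ang 103.4
  len 46.8 ang -76.6
  c [ 597.  -208.9]
c1 [[460.0, 23.0], [421.0, 41.0], [440.0, 79.0], [483.0, 62.0]]
  len 43.6 ang 155.3
  len 42.4 ang 63.0
  len 46.5 ang -21.6
  len 45.1 ang -120.4
  c [451.   51.2]
c2 [[638.0, 34.0], [598.0, 48.0], [611.0, 89.0], [652.0, 80.0]]
  len 41.9 ang 159.8
  len 42.4 ang 72.5
  len 42.3 ang -12.1
  len 48.3 ang -107.8
  c [624.9  62.7]
c3 [[521.0, 210.0], [564.0, 211.0]]
  len 42.8 ang 1.6
  len 42.8 ang -178.4
  c [542.5 210.3]
1 [448.  50. 125.] [447.  47. 125.]
2 [623.  60. 125.] [625.  61. 125.]
3 [540. 231. 125.] [543. 228. 125.]
[[-0.972  0.236 -0.   ]
 [ 0.236  0.972 -0.002]
 [-0.    -0.002 -1.   ]]
1 [0.4491 0.0502] 64.03691167020838 rms 0.7642564823457342
1r [0.4558 0.0534] 76.59924875723647 rms 9.313857250845514
2 [0.6232 0.0613] 71.2626092077862 rms 1.0309234104954759
2r [0.6298 0.0642] 66.44819482692881 rms 10.996549792580758
3 [0.5405 0.2313] 1.0901825790778048 rms 0.596889543540954
3r [0.5643 0.212 ] 11.780441037872777 rms 9.409739079556878
```

Call:
step_arm(delta_pos=[[-0.78,-0.5,0],[-0.78,-0.5,0],[-0.78,-0.5,0]], rot=[[0,0,0],[0,0,0],[0,0,0]], gripper=[1,1,1], squeeze=25)

```text
time_s: 0.48
tool_pos: [0.2825, 0.4959, 0.1981]
tool_rot: [-180.0, 0.0, 166.4]
force: [0.8, 0.8, -0.2]
grip_width: 0.0871
grasp_force: 0.0
```

Call:
step_arm(delta_pos=[[-0.78,-0.5,0],[-0.78,-0.5,0],[-0.78,-0.5,0]], rot=[[0,0,-0.17],[0,0,-0.17],[0,0,-0.17]], gripper=[1,1,1])

```text
time_s: 0.85
tool_pos: [0.4086, 0.3638, 0.1983]
tool_rot: [180.0, -0.0, -179.0]
force: [1.3, 0.1, 0.6]
grip_width: 0.0869
grasp_force: 0.0
```

```bash
cat > go.py <<'E'
import sys; from h import *
from scipy.spatial.transform import Rotation as R
# go.py x y z yaw : remaining delta in tool units
x,y,z,w=map(float,sys.argv[1:5]); o=env.get_obs()
r=R.from_euler('xyz',o['tool_rot'],degrees=True); t=R.from_euler('xyz',[180,0,w],degrees=True)
print('dpos',(r.inv().apply(np.array([x,y,z])-o['tool_pos'])/.2).round(3),'rot',((r.inv()*t).as_rotvec()/1.5).round(3))
print('t',round(o['time_s'],2),o['tool_pos'].round(4),o['tool_rot'].round(1),'F',o['force'].round(2),'grip',round(o['grip_width'],4),round(o['grasp_force'],1),'q1,7',o['qpos'][[0,6]].round())
E
python3 go.py 0.5405 0.231 0.198 181
```

```text
dpos [-0.647 -0.676  0.002] rot [ 0. -0.  0.]
t 0.85 [0.4086 0.3638 0.1983] [ 180.   -0. -179.] F [1.32 0.14 0.62] grip 0.0869 0.0 q1,7 [-52.  47.]
```

Call:
step_arm(delta_pos=[[-0.64,-0.68,0],[-0.64,-0.68,0],[-0.64,-0.68,0],[-0.64,-0.68,0],[-0.64,-0.68,0]], rot=[[0,0,0],[0,0,0],[0,0,0],[0,0,0],[0,0,0]], gripper=[1,1,1,1,1])

```text
time_s: 1.48
tool_pos: [0.5374, 0.232, 0.198]
tool_rot: [180.0, -0.1, -179.0]
force: [-0.1, 0.5, 0.8]
grip_width: 0.0866
grasp_force: 0.0
```

```bash
python3 go.py 0.5405 0.231 0.095 181; python3 -c "
from h import *
d=snap('wrist','w1');
import math
for k in range(4):
  a=math.radians(46+90*k); print(proj(d,[.5405+.0311*math.cos(a),.231+.0311*math.sin(a),.125]).round())"
```

```text
dpos [-0.016 -0.005  0.515] rot [ 0.    -0.001 -0.   ]
t 1.48 [0.5374 0.232  0.198 ] [ 1.80e+02 -1.00e-01 -1.79e+02] F [-0.07  0.49  0.82] grip 0.0866 0.0 q1,7 [-40.  68.]
[347. 230.]
[348. 178.]
[292. 178.]
[293. 230.]
```

View pics/w1.png

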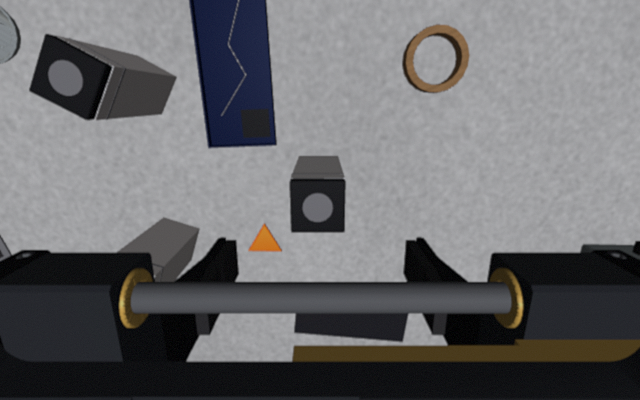

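The wrist view shows the lid of canister 3 at pixels 291–344 by 180–231. That's within 2–3 px of where it was predicted, so I'll grasp it.

Call:
step_arm(delta_pos=[[-0.015,-0.005,0.2],[-0.015,-0.005,0.4],[-0.015,-0.005,0.515],[-0.015,-0.005,0.515],[-0.015,-0.005,0.515],[-0.015,-0.005,0.515],[-0.015,-0.005,0.515],[-0.015,-0.005,0.515]], rot=[[0,0,0],[0,0,0],[0,0,0],[0,0,0],[0,0,0],[0,0,0],[0,0,0],[0,0,0]], gripper=[1,1,1,0.2,-0.5,-0.5,-0.5,-0.5], squeeze=25)

```text
time_s: 2.52
tool_pos: [0.5413, 0.2309, 0.0961]
tool_rot: [180.0, 0.0, -179.0]
force: [-0.3, -1.1, -0.1]
grip_width: 0.045
grasp_force: 0.1
```

```bash
python3 go.py 0.5405 0.231 0.095 181
```

```text
dpos [0.004 0.001 0.006] rot [ 0.     0.001 -0.   ]
t 2.52 [0.5413 0.2309 0.0961] [ 180.    0. -179.] F [-0.32 -1.13 -0.09] grip 0.045 0.1 q1,7 [-40.  69.]
```

Call:
step_arm(delta_pos=[[0,0,0],[0,0,0],[0,0,-0.05],[0,0,-0.12],[0,0,-0.12],[0,0,-0.12],[0,0,-0.12]], rot=[[0,0,0],[0,0,0],[0,0,0],[0,0,0],[0,0,0],[0,0,0],[0,0,0]], gripper=[-0.5,-0.5,-0.5,-0.5,-0.5,-0.5,-0.5])

```text
time_s: 3.4
tool_pos: [0.5406, 0.2307, 0.1191]
tool_rot: [-180.0, -0.0, -179.0]
force: [0.1, -0.8, -0.9]
grip_width: 0.0434
grasp_force: 25.0
```

Call:
step_arm(delta_pos=[[0,0,0],[0,0,0]], rot=[[0,0,0],[0,0,0]], gripper=[-0.5,-0.5])

```text
time_s: 3.65
tool_pos: [0.5409, 0.2308, 0.1193]
tool_rot: [-180.0, -0.0, -179.0]
force: [-0.2, 0.8, -1.5]
grip_width: 0.0436
grasp_force: 25.0
```

Reads −1.0 to −1.5 N, so this one is light. I'll set it down and go to the next.

Call:
step_arm(delta_pos=[[0,0,0.07],[0,0,0.112],[0,0,0.117],[0,0,0.117],[0,0,0.117],[0,0,0.117],[0,0,0.117],[0,0,-0.1],[0,0,-0.25],[0,0,-0.25]], rot=[[0,0,0],[0,0,0],[0,0,0],[0,0,0],[0,0,0],[0,0,0],[0,0,0],[0,0,0],[0,0,0],[0,0,0]], gripper=[-0.5,-0.5,-0.5,-0.5,0.8,0.8,0.8,0.8,1,1])

```text
time_s: 4.9
tool_pos: [0.5428, 0.2317, 0.1725]
tool_rot: [179.8, 0.3, -179.0]
force: [0.6, 0.1, -0.5]
grip_width: 0.0852
grasp_force: 0.0
```

```bash
python3 go.py 0.624 0.061 0.17 161;python3 go.py 0.449 0.050 0.17 154
```

```text
dpos [-0.391 -0.86   0.012] rot [0.002 0.003 0.233]
t 4.9 [0.5428 0.2317 0.1725] [ 179.8    0.3 -179. ] F [ 0.63  0.07 -0.45] grip 0.0852 0.0 q1,7 [-40.  68.]
dpos [ 0.485 -0.9    0.008] rot [0.003 0.003 0.314]
t 4.9 [0.5428 0.2317 0.1725] [ 179.8    0.3 -179. ] F [ 0.63  0.07 -0.45] grip 0.0852 0.0 q1,7 [-40.  68.]
```

Call:
step_arm(delta_pos=[[-0.39,-0.86,0],[-0.39,-0.86,0],[-0.39,-0.86,0],[-0.39,-0.86,0],[-0.39,-0.86,0],[-0.39,-0.86,0]], rot=[[0,0,0.23],[0,0,0.23],[0,0,0.23],[0,0,0.23],[0,0,0.23],[0,0,0.23]], gripper=[1,1,1,1,1,1])

```text
time_s: 5.65
tool_pos: [0.6212, 0.0625, 0.1689]
tool_rot: [180.0, -0.1, 161.4]
force: [-0.1, 0.4, -0.2]
grip_width: 0.0868
grasp_force: 0.0
```

```bash
python3 go.py 0.624 0.061 0.095 161
```

```text
dpos [-0.016 -0.003  0.369] rot [ 0.    -0.001  0.005]
t 5.65 [0.6212 0.0625 0.1689] [ 1.800e+02 -1.000e-01  1.614e+02] F [-0.06  0.38 -0.19] grip 0.0868 0.0 q1,7 [-28.  69.]
```

Call:
step_arm(delta_pos=[[-0.01,-0.005,0.15],[-0.01,-0.005,0.3],[-0.01,-0.005,0.37],[-0.01,-0.005,0.37],[-0.01,-0.005,0.37],[-0.01,-0.005,0.37],[-0.01,-0.005,0.37],[-0.01,-0.005,0.37],[-0.01,-0.005,0.37],[-0.01,-0.005,0.37]], rot=[[0,0,0],[0,0,0],[0,0,0],[0,0,0],[0,0,0],[0,0,0],[0,0,0],[0,0,0],[0,0,0],[0,0,0]], gripper=[1,1,0.8,0.2,-0.5,-0.5,-0.5,-0.5,-0.5,-0.5], squeeze=25)

```text
time_s: 6.9
tool_pos: [0.6241, 0.0587, 0.0963]
tool_rot: [180.0, 0.1, 161.2]
force: [-0.5, -0.3, 4.5]
grip_width: 0.0436
grasp_force: 25.0
```

Call:
step_arm(delta_pos=[[0,0,-0.05],[0,0,-0.12],[0,0,-0.12],[0,0,-0.12],[0,0,-0.12]], rot=[[0,0,0],[0,0,0],[0,0,0],[0,0,0],[0,0,0]], gripper=[-0.5,-0.5,-0.5,-0.5,-0.5])

```text
time_s: 7.52
tool_pos: [0.6231, 0.0586, 0.119]
tool_rot: [-180.0, -0.0, 161.2]
force: [-0.1, -0.2, -0.1]
grip_width: 0.0436
grasp_force: 25.0
```

Call:
step_arm(delta_pos=[[0,0,0],[0,0,0]], rot=[[0,0,0],[0,0,0]], gripper=[-0.5,-0.5])

```text
time_s: 7.78
tool_pos: [0.6234, 0.0586, 0.1193]
tool_rot: [-180.0, -0.0, 161.2]
force: [-1.1, -0.9, -2.0]
grip_width: 0.0435
grasp_force: 25.0
```

This one is light too. Setting it down and moving to canister 1.

Call:
step_arm(delta_pos=[[0,0,0.07],[0,0,0.112],[0,0,0.117],[0,0,0.117],[0,0,0.117],[0,0,0.117],[0,0,0.117],[0,0,-0.1],[0,0,-0.25],[0,0,-0.25]], rot=[[0,0,0],[0,0,0],[0,0,0],[0,0,0],[0,0,0],[0,0,0],[0,0,0],[0,0,0],[0,0,0],[0,0,0]], gripper=[-0.5,-0.5,-0.5,-0.5,0.8,0.8,0.8,0.8,1,1])

```text
time_s: 9.02
tool_pos: [0.6254, 0.0585, 0.1725]
tool_rot: [179.8, 0.3, 161.2]
force: [0.2, -1.1, -0.0]
grip_width: 0.0856
grasp_force: 0.0
```

```bash
python3 go.py 0.449 0.050 0.17 154
```

```text
dpos [ 0.821 -0.324  0.008] rot [0.002 0.003 0.084]
t 9.03 [0.6254 0.0585 0.1725] [179.8   0.3 161.2] F [ 0.23 -1.12 -0.04] grip 0.0856 0.0 q1,7 [-28.  69.]
```

Call:
step_arm(delta_pos=[[0.82,-0.32,0],[0.82,-0.32,0],[0.82,-0.32,0],[0.82,-0.32,0],[0.82,-0.32,0],[0.82,-0.32,0]], rot=[[0,0,0.083],[0,0,0.083],[0,0,0.083],[0,0,0.083],[0,0,0.083],[0,0,0.083]], gripper=[1,1,1,1,1,1])

```text
time_s: 9.78
tool_pos: [0.4487, 0.0507, 0.1694]
tool_rot: [-180.0, 0.0, 154.1]
force: [0.5, -0.2, -0.4]
grip_width: 0.087
grasp_force: 0.0
```

```bash
python3 go.py 0.4485 0.050 0.095 154
```

```text
dpos [-0.001 -0.003  0.372] rot [-0.     0.     0.001]
t 9.78 [0.4487 0.0507 0.1694] [-180.     0.   154.1] F [ 0.48 -0.24 -0.38] grip 0.087 0.0 q1,7 [-35.  52.]
```

Call:
step_arm(delta_pos=[[0,0,0.15],[0,0,0.3],[0,0,0.37],[0,0,0.37],[0,0,0.37],[0,0,0.37],[0,0,0.37],[0,0,0.37],[0,0,0.37],[0,0,0.37],[0,0,0.37]], rot=[[0,0,0],[0,0,0],[0,0,0],[0,0,0],[0,0,0],[0,0,0],[0,0,0],[0,0,0],[0,0,0],[0,0,0],[0,0,0]], gripper=[1,1,0.8,0.2,-0.5,-0.5,-0.5,-0.5,-0.5,-0.5,-0.5], squeeze=45)

```text
time_s: 11.15
tool_pos: [0.4481, 0.0506, 0.0962]
tool_rot: [180.0, 0.0, 154.1]
force: [-1.5, -1.9, 6.2]
grip_width: 0.0433
grasp_force: 44.9
```

Call:
step_arm(delta_pos=[[0,0,-0.05],[0,0,-0.12],[0,0,-0.12],[0,0,-0.12],[0,0,-0.12]], rot=[[0,0,0],[0,0,0],[0,0,0],[0,0,0],[0,0,0]], gripper=[-0.5,-0.5,-0.5,-0.5,-0.5])

```text
time_s: 11.78
tool_pos: [0.4472, 0.0508, 0.1191]
tool_rot: [-180.0, -0.0, 154.1]
force: [0.4, -0.2, -5.2]
grip_width: 0.0431
grasp_force: 44.8
```

Call:
step_arm(delta_pos=[[0,0,-0.6],[0,0,-0.6],[0,0,-0.6],[0,0,-0.6]], rot=[[0,0,0],[0,0,0],[0,0,0],[0,0,0]], gripper=[-0.5,-0.5,-0.5,-0.5])

```text
time_s: 12.28
tool_pos: [0.4468, 0.0507, 0.2383]
tool_rot: [-179.9, -0.1, 154.1]
force: [-1.5, -0.5, -5.6]
grip_width: 0.0429
grasp_force: 44.9
```

```bash
python3 go.py 0.614 -0.203 0.24 104.5
```

```text
dpos [-1.306 -0.776 -0.01 ] rot [-0.001 -0.001  0.577]
t 12.28 [0.4468 0.0507 0.2383] [-1.799e+02 -1.000e-01  1.541e+02] F [-1.55 -0.54 -5.55] grip 0.0429 44.9 q1,7 [-36.  51.]
```

5.5 N, so this is the heavy one. On the way to the well I'll stop beside it so the wrist camera can show which side the flap hinges on.

Call:
step_arm(delta_pos=[[-0.3,-0.05,-0.05],[-0.6,-0.1,-0.1],[-0.9,-0.15,-0.1],[-0.9,-0.15,-0.1],[-0.9,-0.15,-0.1]], rot=[[0,0,-0.1],[0,0,-0.2],[0,0,-0.3],[0,0,-0.4],[0,0,-0.47]], gripper=[-0.5,-0.5,-0.5,-0.5,-0.5])

```text
time_s: 12.9
tool_pos: [0.5952, -0.0556, 0.2551]
tool_rot: [180.0, -0.4, -165.4]
force: [0.3, 0.6, -4.9]
grip_width: 0.0431
grasp_force: 45.0
```

```bash
python3 go.py 0.66 -0.10 0.25 194.5
```

```text
dpos [-0.258 -0.297  0.024] rot [ 0.    -0.005  0.001]
t 12.9 [ 0.5952 -0.0556  0.2551] [ 180.    -0.4 -165.4] F [ 0.33  0.59 -4.87] grip 0.0431 45.0 q1,7 [-26. 113.]
```

Call:
step_arm(delta_pos=[[-0.26,-0.3,0],[-0.26,-0.3,0],[-0.26,-0.3,0],[-0.26,-0.3,0]], rot=[[0,0,0],[0,0,0],[0,0,0],[0,0,0]], gripper=[-0.5,-0.5,-0.5,-0.5])

```text
time_s: 13.4
tool_pos: [0.6605, -0.0989, 0.2578]
tool_rot: [179.9, -0.2, -165.5]
force: [-0.2, 0.6, -5.0]
grip_width: 0.0426
grasp_force: 45.0
```

```bash
python3 -c "
from h import *
d=snap('wrist','w2'); p=proj(d,[.619,-.202,.085]); print(p)
x,y=int(max(0,p[0]-100)),int(max(0,p[1]-75)); print(x,y)
c=d['img'][y:y+150,x:x+200,::-1]; c=cv2.resize(cv2.convertScaleAbs(c,alpha=1.7,beta=20),None,fx=4,fy=4,interpolation=cv2.INTER_CUBIC); cv2.imwrite('pics/w2c.png',c)"; python3 go.py 0.619 -0.202 0.24 194.5
```

```text
[233.77181995 111.87518548]
133 36
dpos [ 0.332 -0.448  0.092] rot [ 0.001 -0.001  0.   ]
t 13.45 [ 0.6608 -0.0987  0.2585] [ 1.799e+02 -1.000e-01 -1.655e+02] F [ 0.8  -0.27 -5.6 ] grip 0.0429 45.0 q1,7 [-19. 120.]
```

View pics/w2c.png

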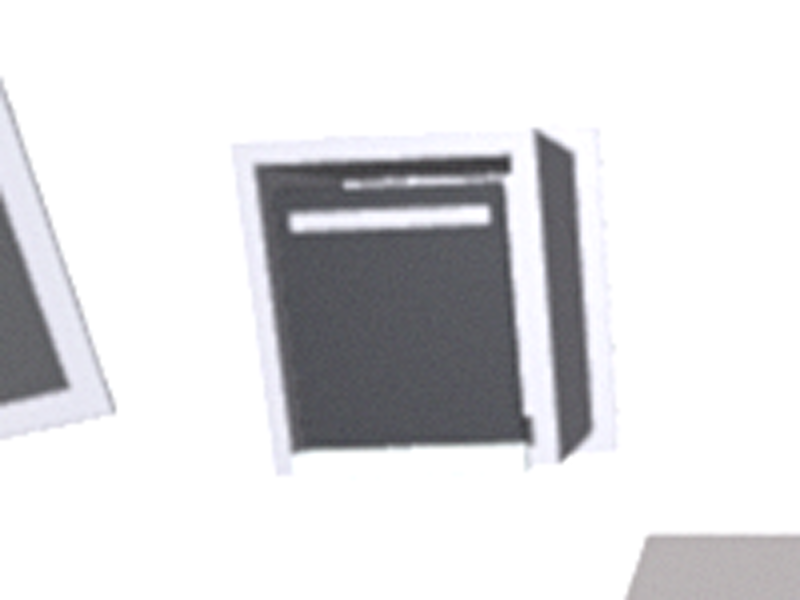

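The flap meets the wall at the bottom edge of the crop (v≈447), which is the hinge. The stripe and the open gap are at the top edge (v≈160–185), which is the free end. So the well's +x points along world yaw ≈ +14.5°, and I can refine its pose from the inner mouth corners.

```bash
python3 -c "
from h import *
d=ld('w2'); P=np.array([ray(d,133+u/4,36+v/4,.085)[:2] for u,v in [(255,163),(510,153),(532,443),(293,452)]])*1000
c=P.mean(0); print(P.round(1).tolist(),c.round(1),np.linalg.norm(np.roll(P,-1,0)-P,axis=1).round(1))
for i,j in [(0,3),(1,2),(0,1),(3,2)]:
  e=P[j]-P[i]; print(np.degrees(np.arctan2(e[1],e[0])).round(1))
"
```

```text
[[594.8, -243.7], [576.8, -182.8], [645.6, -162.8], [663.5, -223.3]] [ 620.2 -203.1] [63.5 71.7 63.  71.7]
16.6
16.2
106.5
106.6
```

The corner measurements give a 71.7 × 63.3 mm mouth, which matches 72 × 64. The well centre is (620.2, −203.1) mm at yaw 16.4°. I'm aiming 5 mm to its −x side.

```bash
python3 go.py 0.6154 -0.2045 0.20 196.4
```

```text
dpos [ 0.352 -0.456  0.292] rot [ 0.001 -0.001 -0.022]
t 13.45 [ 0.6608 -0.0987  0.2585] [ 1.799e+02 -1.000e-01 -1.655e+02] F [ 0.8  -0.27 -5.6 ] grip 0.0429 45.0 q1,7 [-19. 120.]
```

Call:
step_arm(delta_pos=[[0.15,-0.2,0],[0.3,-0.38,0],[0.352,-0.456,0],[0.352,-0.456,0.1],[0.352,-0.456,0.24],[0.352,-0.456,0.29],[0.352,-0.456,0.29],[0.352,-0.456,0.29]], rot=[[0,0,0],[0,0,-0.022],[0,0,-0.022],[0,0,-0.022],[0,0,-0.022],[0,0,-0.022],[0,0,-0.022],[0,0,-0.022]], gripper=[-0.5,-0.5,-0.5,-0.5,-0.5,-0.5,-0.5,-0.5])

```text
time_s: 14.45
tool_pos: [0.6172, -0.2058, 0.203]
tool_rot: [-179.9, 0.1, -163.6]
force: [0.5, -0.4, -5.9]
grip_width: 0.0435
grasp_force: 45.0
```

```bash
python3 -c "
from h import *
d=snap('scene','s3'); e=snap('side','t3')
a=d['img'][100:220,200:300,::-1]; b=e['img'][150:270,320:420,::-1]
c=cv2.resize(cv2.convertScaleAbs(np.hstack([a,b]),alpha=1.6,beta=20),None,fx=4,fy=4,interpolation=cv2.INTER_CUBIC); cv2.imwrite('pics/st3.png',c)"; python3 go.py 0.6154 -0.2045 0.20 196.4
```

```text
dpos [0.006 0.01  0.015] rot [-0.001  0.001 -0.   ]
t 14.55 [ 0.6171 -0.206   0.2029] [-1.799e+02  1.000e-01 -1.636e+02] F [ 0.22  0.22 -6.  ] grip 0.0425 45.0 q1,7 [-12. 132.]
```

View pics/st3.png

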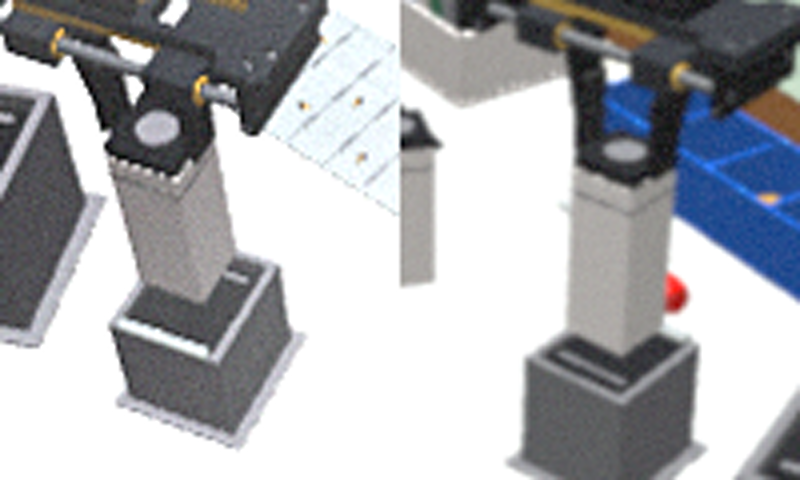

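The canister is square to the well and centred over the mouth: its lower corner is at (205,300) in the left half, inside the rim. I'll press it in slowly.

Call:
step_arm(delta_pos=[[0.006,0.008,0.04],[0.006,0.008,0.08],[0.006,0.008,0.12],[0.006,0.008,0.15],[0.006,0.008,0.18],[0.006,0.008,0.21],[0.006,0.008,0.24],[0.006,0.008,0.24]], rot=[[0,0,0],[0,0,0],[0,0,0],[0,0,0],[0,0,0],[0,0,0],[0,0,0],[0,0,0]], gripper=[-0.5,-0.5,-0.5,-0.5,-0.5,-0.5,-0.5,-0.5])

```text
time_s: 15.55
tool_pos: [0.6142, -0.2046, 0.1527]
tool_rot: [180.0, -0.1, -163.6]
force: [-0.6, 0.7, -4.3]
grip_width: 0.0431
grasp_force: 45.0
```

Call:
step_arm(delta_pos=[[0,0,0.04],[0,0,0.08],[0,0,0.12],[0,0,0.16],[0,0,0.19],[0,0,0.21],[0,0,0.21]], rot=[[0,0,0],[0,0,0],[0,0,0],[0,0,0],[0,0,0],[0,0,0],[0,0,0]], gripper=[-0.5,-0.5,-0.5,-0.5,-0.5,-0.5,-0.5])

```text
time_s: 16.42
tool_pos: [0.6145, -0.2046, 0.1111]
tool_rot: [180.0, -0.0, -163.6]
force: [0.2, 0.2, -5.5]
grip_width: 0.043
grasp_force: 45.0
```

```bash
python3 go.py 0.6154 -0.2045 0.102 196.4
```

```text
dpos [-0.004 -0.001  0.046] rot [ 0. -0. -0.]
t 16.43 [ 0.6145 -0.2046  0.1111] [ 180.    -0.  -163.6] F [ 0.18  0.2  -5.45] grip 0.043 45.0 q1,7 [-12. 133.]
```

Call:
step_arm(delta_pos=[[0,0,0.02],[0,0,0.035],[0,0,0.045],[0,0,0.05],[0,0,0.05],[0,0,0.05]], rot=[[0,0,0],[0,0,0],[0,0,0],[0,0,0],[0,0,0],[0,0,0]], gripper=[-0.5,-0.5,-0.5,-0.5,-0.5,-0.5])

```text
time_s: 17.18
tool_pos: [0.6155, -0.2048, 0.1031]
tool_rot: [-180.0, 0.1, -163.6]
force: [-3.2, 0.8, 4.9]
grip_width: 0.0427
grasp_force: 45.0
```

Call:
step_arm(delta_pos=[[0,0,0.008],[0,0,0.008],[0,0,0.008]], rot=[[0,0,0],[0,0,0],[0,0,0]], gripper=[-0.5,-0.5,-0.5])

```text
time_s: 17.55
tool_pos: [0.6162, -0.2048, 0.1031]
tool_rot: [-180.0, 0.2, -163.6]
force: [-3.7, 2.2, 12.6]
grip_width: 0.0432
grasp_force: 45.0
```

Call:
step_arm(delta_pos=[[0,0,0],[0,0,0],[0,0,0]], rot=[[0,0,0],[0,0,0],[0,0,0]], gripper=[-0.35,-0.35,-0.35], squeeze=10)

```text
time_s: 17.92
tool_pos: [0.6167, -0.2051, 0.103]
tool_rot: [-179.9, 0.3, -163.6]
force: [-2.6, 1.3, 10.5]
grip_width: 0.0438
grasp_force: 10.0
```

It stopped hard 6–7 mm higher than on the ledge, which is the well floor. I'll relieve the pressure, open gently and rise.

Call:
step_arm(delta_pos=[[0,0,-0.01],[0,0,-0.01],[0,0,-0.01],[0,0,-0.01],[0,0,-0.01],[0,0,-0.01],[0,0,-0.1],[0,0,-0.3],[0,0,-0.6],[0,0,-0.7],[0,0,-0.7]], rot=[[0,0,0],[0,0,0],[0,0,0],[0,0,0],[0,0,0],[0,0,0],[0,0,0],[0,0,0],[0,0,0],[0,0,0],[0,0,0]], gripper=[-0.3,0,0.2,0.4,0.6,0.8,0.8,0.8,0.8,0.8,0.8])

```text
time_s: 19.3
tool_pos: [0.6157, -0.2053, 0.2424]
tool_rot: [-179.9, 0.2, -163.6]
force: [-1.1, -0.1, -0.3]
grip_width: 0.0778
grasp_force: 0.0
```

```bash
python3 -c "
from h import *
d=snap('scene','s4'); e=snap('side','t4')
a=d['img'][120:300,210:440,::-1]; b=e['img'][140:320,230:430,::-1]
c=cv2.resize(cv2.convertScaleAbs(np.hstack([a,b]),alpha=1.6,beta=20),(795,332),interpolation=cv2.INTER_CUBIC); cv2.imwrite('pics/st4.png',c)"; python3 go.py 0.6154 -0.2045 0.24 196.4
```

```text
dpos [-0.005 -0.003 -0.006] rot [ 0.001 -0.001 -0.   ]
t 19.4 [ 0.6142 -0.2042  0.2387] [ 1.799e+02 -1.000e-01 -1.636e+02] F [-0.33  0.04 -0.78] grip 0.0782 0.0 q1,7 [-13. 131.]
```

View pics/st4.png

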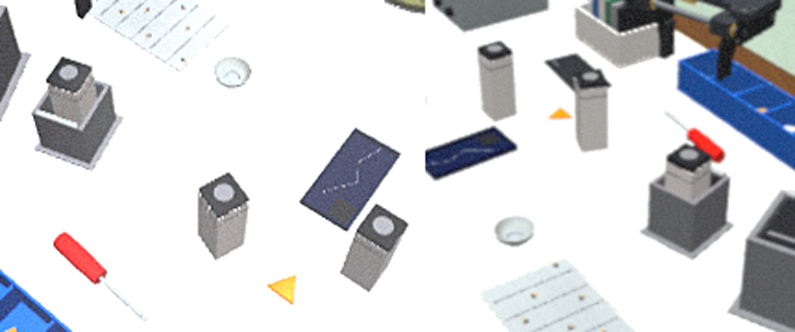

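The view shows the heavy canister upright and deep in the small well. Its lid is at (68,73) in the left half and (690,155) in the right half. Both empty ones are standing and the other things are undisturbed.

```bash
python3 -c "
from cell import env
print(env.sign_off())"
```

```text
the job is handed in; nothing more can be done
None
```

The job is handed in: the full canister (about 5.5 N when lifted, against 1–2 N for the other two) stands upright on the bottom of the smaller well, and the two empty ones stand on the ledge with nothing else disturbed, at about 19.4 s of the 61 s allowed.

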